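# Shut the wrench drawer and draw out the socket drawer below it

## Task

The tool chest's top drawer has been left standing open over the middle one. Push the top drawer fully home, then hook a fingertip behind the front lip of the middle drawer, which stands ajar, and draw it smoothly right out to its stop, so that the sockets in it can be got at; leave it open. Do it with the fingertips alone, forcing neither drawer against its stop and not pinching the drawer's front between the fingers; the sockets must stay standing in their drawer, the bottom drawer shut, and everything else on the bench and the chest where it is.

Things in the scene. Friction and masses are not known exactly. Their poses are not given: they have to be found in the camera images.
- chest: bench-top tool chest of bare steel and aluminium, fixed, 300 mm deep (its x), 420 wide (its y), 213 high, three full-width drawers one above the other. Origin: centre of its underside, on the bench. Its x axis points into the chest, away from its front; the front plane lies at x = -150 mm in its frame, and the drawers come out along its -x. Items on its top stand at least 130 mm behind its front edge
- top_drawer (a joint): opening of the top drawer in m: 0 shut (front flush with the chest), 0.23 at its stop. Runs on ball slides, about 2.5 N of friction and damping of 8 N per m/s, stays where it is left; no spring or catch; both ends of its travel are hard stops. Holds flat wrenches. It starts open further than the middle drawer, and covers it
- top_pull (a point): front of the top drawer, 394 wide (its y), 51 high. This point: middle of the outer edge of the drawer's pull (a full-width aluminium ledge, 10 to 16 mm high, that stands 14 mm out from the front), 187 mm above the bench; the axes are those of the chest. The front's top edge is 8 mm above this point and its lower edge 43 mm below it
- socket_drawer (a joint): opening of the middle drawer, which holds the sockets, in m: 0 shut, 0.23 at its stop; same slides and friction as the top drawer. It starts about 105 to 145 mm open
- lip (a point): back (inner) skin of the middle drawer's front with its lip, 392 wide (its y), 50 high. This point: middle of the top edge of its back face, the face that looks into the drawer, 141 mm above the bench; axes those of the chest, so +x runs from here back into the drawer. The front is 12 mm thick here (26 mm with the pull outside). The drawer's sides stand 11 mm lower than this edge; its floor is 45 mm below it. The first 80 mm of floor behind the lip are empty
- bottom_drawer (a joint): opening of the bottom drawer in m: 0 shut, as it starts and must stay
- socket1_mid (a point): centre of a chrome socket, a cylinder 23 to 27 mm across and 38 high, standing upright on the middle drawer's floor (at first mostly hidden under the top drawer and the chest, 95 to 170 mm behind the lip); z axis upright
- socket2_mid (a point): centre of a chrome socket, a cylinder 23 to 27 mm across and 38 high, standing upright on the middle drawer's floor (at first mostly hidden under the top drawer and the chest, 95 to 170 mm behind the lip); z axis upright
- socket3_mid (a point): centre of a chrome socket, a cylinder 23 to 27 mm across and 38 high, standing upright on the middle drawer's floor (at first mostly hidden under the top drawer and the chest, 95 to 170 mm behind the lip); z axis upright
- socket4_mid (a point): centre of a chrome socket, a cylinder 23 to 27 mm across and 38 high, standing upright on the middle drawer's floor (at first mostly hidden under the top drawer and the chest, 95 to 170 mm behind the lip); z axis upright
- dish: steel magnetic parts dish, 116 mm across, 22 high, on top of the chest; origin under its centre
- spray: blue spray can with red cap, 62 mm across, 190 high, on the bench; origin under its centre
- jar: glass jar with yellow lid, 72 mm across, 85 high, on the bench; origin under its centre
- mug: blue mug, 82 mm across, 95 high, on the bench; origin under its centre
- screwdriver: screwdriver with orange handle, 210 mm long, lying on the bench
- ratchet: ratchet handle, about 235 mm long, 28 high, black grip, lying on the bench; origin below its middle
- tape: yellow tape measure, 70 x 38 mm, 66 high, on the bench; origin under its centre

How it is judged:
By the outcome, as a careful person would: the job done as asked, in the order asked, and still so for the second after the job is handed in, with the robot touching nothing.
It also fails if it takes over 51 s, if anything falls off the work surface, if the arm or the gripper's body presses on something with over 40 N, if the wrist force passes 120 N, or if a joint passes its speed limit or range.

## Robot

A 7-joint arm with a two-finger parallel gripper is mounted at the origin on the work surface. World frame = base frame: x ahead of the robot, y to its left, z up, the work surface at z = 0. Lengths are in m, angles in rad, forces in N, time in s.
With the tool pointing down it reaches from about 0.425 to 0.925 m from the base axis. Payload 6.8 kg.
Tool frame: the origin (TCP) lies at the very end of the fingers, on their centre line; the grasp point (between the pads) lies 19 mm behind it; z points along the fingers, x is the direction in which the jaws open and shut, and the axes are right-handed (so a half turn about z gives the same grasp; the last joint's range is limited). The gripper opens to 85 mm and grips with 20 to 120 N. Pads are 22 mm wide; open, the fingers measure 114 mm over their backs; the gripper's body (76 mm by 85 mm) begins 54 mm behind the grasp point. The pads swing forward as they close: fully open they stand 13 mm farther back than shut.
Start: joints at [1.029, 0.477, 0.022, 1.555, -0.011, 1.109, -0.083], TCP at [0.284, -0.612, 0.231] pointing down, gripper open.
Joint ranges: [-2.96, 2.96], [-0.34, 2.1], [-1.41, 1.46], [0.24, 2.44], [-1.37, 4.51], [0.17, 1.92], [-2.96, 2.96]. Speed limits (rad/s): [2.39, 2.39, 3.14, 3.14, 3.14, 3.14, 3.14].

## Interface

Orientations are given as a rotation vector (axis times angle).
In Python, from bench import get_obs, imaging, hand_in gives the robot as it stands.
- The arm moves only by the tool send_rows, never from a script. Its argument "motion" is a list of rows, each an object with "dp": the shift along the world's x, y, z in m, a list of three; "rot": the turn, a rotation vector about the world's x, y, z in rad, a list of three; "grip": the finger opening in m, from 0 to 0.0854. In form: [{"dp": [dx, dy, dz], "rot": [ax, ay, az], "grip": grip}, ...]. A call has 1 to 20 rows; each row shifts and turns the pose as measured when the row begins; what a row does not reach is not made up. A row lasts 1/8 s, in which the tool goes at most 62.5 mm and 10.7 degrees, less where a joint would pass 70% of its speed; a pose out of reach is approached as far as the arm can. A call is refused whole if a number of a shift passes 0.0625 or a number of a turn 0.188, either way. A call with a gripper value outside its range is refused whole. The fingers move at their own pace and stop on an object; "grip_force" is the grip in N (left out, the last holds). Time passes only in rows, so rows that do not move let the fingers close. It gives the time, the measured TCP pose, the force and the opening at its end, in the units of the state.
- get_obs(): the state, without advancing time (a new reading comes with each control period).
- imaging.grab_frame(name): name is "side" or "top" or "wrist"; returns a dict with "img" (384x512x3 uint8, red, green, blue), "fx", "fy", "cx", "cy" (pixels), "R" (3x3) and "t" (3): a world point X has camera coordinates R X + t. Camera axes: x right, y down, z forward; pixel columns grow to the right and rows downward; lengths in m; the calibration is good to about 2 mm. A picture is of the moment at which its call begins. There is no depth.
- hand_in(): hands the job in, once; it reports no verdict.
The state is a dict: "clock": time; "joints": joint angles; "qvel": joint speeds; "tau": joint torques, N m; "tcp_pos": TCP position; "orientation": TCP orientation; "contact_force": force on the tool from outside, world axes, zero at the start; "moment": the same for the moment, N m; "grip_width": finger opening in m.
Only numpy, scipy, OpenCV 4.12 (cv2) and the standard library are available. Lean on these libraries where they do the work, as an engineer would, in place of code of your own. Each camera call takes 0.05 s, during which the arm holds its last target. There are 200 camera calls.

## Working session

There is one attempt and no reset: what is moved stays moved. The work goes in short steps, Python scripts to look and compute and a tool call to move; the robot and the scene stay as the last step left them, time stands still between calls to the robot, and variables do not carry over. Pictures are saved under pics/ and viewed, about 8 in all and at most 12, crops included, and the job is handed in when it is done.

Besides the shell and the picture viewer there is one more tool, called after "Emit:" as a command line: name --argument value ..., lists and objects as JSON in quotes. send_rows: Moves the arm, as the interface text tells. Its arguments: {"type":"object","properties":{"motion":{"type":"array","items":{"type":"object","properties":{"dp":{"type":"array","items":{"type":"number"}},"rot":{"type":"array","items":{"type":"number"}},"grip":{"type":"number"}}}},"grip_force":{"type":"number"}},"required":["motion"]}

```bash
mkdir -p pics; ls
cat > h.py <<'E'
import numpy as np, cv2, pickle
from bench import get_obs, imaging, hand_in
def grab(n,tag):
    f=imaging.grab_frame(n); pickle.dump(f,open(f'pics/{tag}.pkl','wb'))
    cv2.imwrite(f'pics/{tag}.png',cv2.cvtColor(f['img'],cv2.COLOR_RGB2BGR)); return f
def load(tag): return pickle.load(open(f'pics/{tag}.pkl','rb'))
def ray(f,u,v):
    R=np.array(f['R']);t=np.array(f['t']); d=R.T@np.array([(u-f['cx'])/f['fx'],(v-f['cy'])/f['fy'],1]); return -R.T@t,d
def atz(f,u,v,z):
    c,d=ray(f,u,v); return c+d*(z-c[2])/d[2]
def proj(f,X):
    p=np.array(f['R'])@np.array(X)+np.array(f['t']); return [f['cx']+f['fx']*p[0]/p[2],f['cy']+f['fy']*p[1]/p[2]]
E
python3 - <<'E'
from h import *
a=grab('side','s0');b=grab('top','t0')
for f in(a,b):print(-np.array(f['R']).T@f['t'])
m=np.vstack([cv2.imread('pics/t0.png'),cv2.imread('pics/s0.png')]);m=np.hstack([cv2.imread('pics/t0.png'),cv2.imread('pics/s0.png')])
cv2.imwrite('pics/a.png',cv2.resize(cv2.imread('pics/t0.png'),(800,600)));cv2.imwrite('pics/b.png',cv2.resize(cv2.imread('pics/s0.png'),(800,600)))
print(get_obs())
E
```

```text
pics
[0.25561985 0.94048486 1.09544286]
[0.42931451 0.0924914  1.2057225 ]
{'clock': 0.1, 'joints': array([ 1.02892488,  0.47775521,  0.0223412 ,  1.55632663, -0.01151327,
        1.10929597, -0.08312736]), 'qvel': array([ 1.18491296e-03, -1.85001986e-03,  7.37590249e-04, -3.16885347e-03,
        7.17497810e-04, -3.85183208e-05, -9.63528899e-05]), 'tau': array([ 5.48013108e-03, -5.97758639e+01,  1.61391858e+00, -2.81953132e+01,
        1.27716290e-02,  5.04687967e-03,  4.42550444e-06]), 'tcp_pos': array([ 0.28347542, -0.61201435,  0.23040853]), 'orientation': array([-2.64674541e+00,  1.69095290e+00,  2.28039093e-03]), 'contact_force': array([0.16382519, 0.6013745 , 0.10827299]), 'moment': array([-0.02659807, -0.03020286, -0.00913366]), 'grip_width': 0.0851815148120629}
```

View pics/a.png

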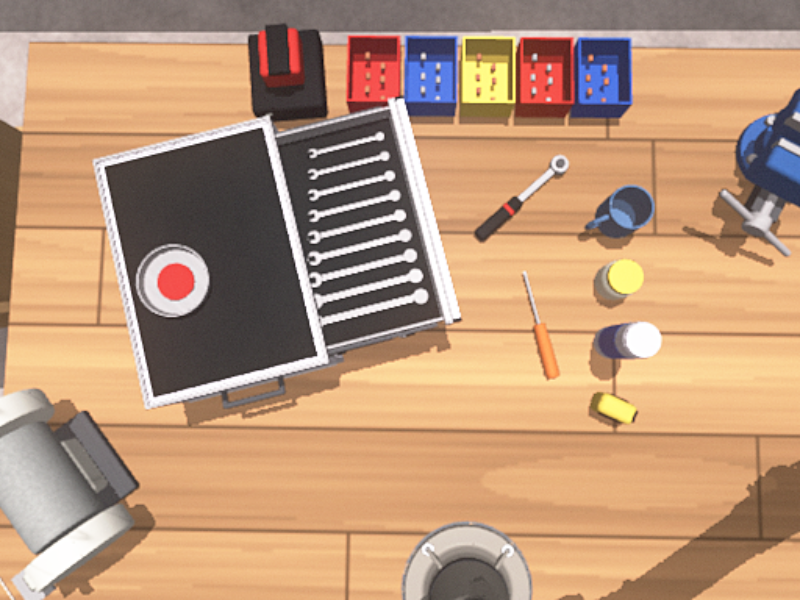

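View pics/b.png

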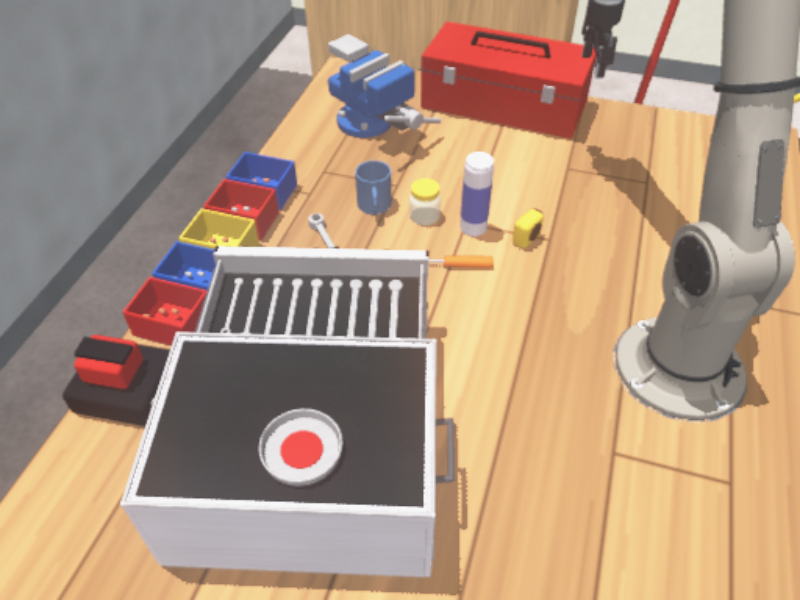

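The top view shows the chest at left with its front facing right (world -y). The chest's front top corners are at about (270,117) and (327,360), and the pull's outer edge runs from (403,99) to (459,320). The dish is at (175,280). The screwdriver, ratchet, mug, jar and spray stand to the right of the drawers. The side view agrees.

Run:
```python
from h import *
f=load('t0');k=.64
P={n:atz(f,u*k,v*k,z) for n,u,v,z in [('fl',270,117,.213),('fr',327,360,.213),('br',150,405,.213),('bl',95,160,.213),('pl',403,99,.187),('pr',459,320,.187),('ratchet',482,236,.02),('sdtip',525,273,.01),('sdh',552,375,.02),('dish',175,280,.22)]}
for n,p in P.items():print(n,p.round(3))
d=lambda a,b:np.linalg.norm(P[a]-P[b]).round(3)
print(d('fl','fr'),d('fr','br'),d('pl','pr'))
x=(P['bl']+P['br']-P['fl']-P['fr'])[:2];x/=np.linalg.norm(x);y=(P['fl']-P['fr'])[:2];y/=np.linalg.norm(y)
print('x',x,'y',y,x@y,'front mid',(P['fl']+P['fr'])/2,'pull mid',(P['pl']+P['pr'])/2,'open',((P['fl']+P['fr'])/2-(P['pl']+P['pr'])/2)[:2]@x-.014)
i=cv2.imread('pics/t0.png')[50:270,160:310];cv2.imwrite('pics/c.png',cv2.resize(i,None,fx=2.7,fy=2.7,interpolation=cv2.INTER_CUBIC))
```

```text
fl [0.819 0.346 0.213]
fr [0.421 0.241 0.213]
br [0.346 0.52  0.213]
bl [0.743 0.632 0.213]
pl [0.863 0.127 0.187]
pr [0.489 0.03  0.187]
ratchet [ 0.662 -0.024  0.02 ]
sdtip [ 0.592 -0.108  0.01 ]
sdh [ 0.397 -0.157  0.02 ]
dish [0.545 0.487 0.22 ]
0.412 0.289 0.386
x [-0.25755334  0.96626408] y [0.96706005 0.25454835] -0.0031086212504770477 front mid [0.61999339 0.29345276 0.213     ] pull mid [0.67597562 0.07868247 0.187     ] open 0.20794322527350886
```

View pics/c.png

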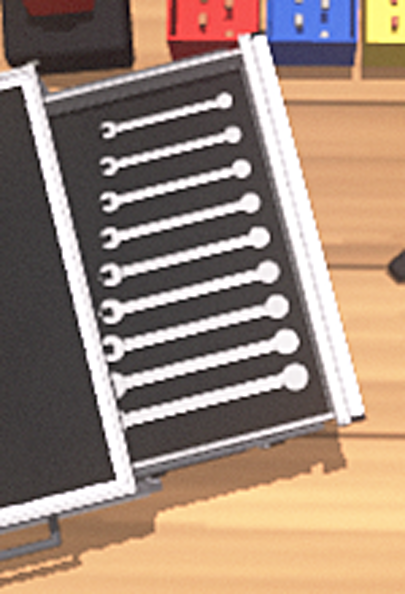

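The crop confirms the drawer front. The measured widths of 386 and 412 mm are close to the true 394 and 420. The chest's outward direction is about (0.256, -0.967), and the top drawer is open about 208 mm. I'll shut the fingers and fly high to a point in front of the pull.

Emit:
send_rows --grip_force 40 --motion '[{"dp": [0, 0, 0.04], "rot": [0, 0, 0], "grip": 0}, {"dp": [0, 0, 0.04], "rot": [0, 0, 0], "grip": 0}, {"dp": [0.027, 0.042, 0], "rot": [0, 0, 0.092], "grip": 0}, {"dp": [0.027, 0.042, 0], "rot": [0, 0, 0.092], "grip": 0}, {"dp": [0.027, 0.042, 0], "rot": [0, 0, 0.092], "grip": 0}, {"dp": [0.027, 0.042, 0], "rot": [0, 0, 0.092], "grip": 0}, {"dp": [0.027, 0.042, 0], "rot": [0, 0, 0.092], "grip": 0}, {"dp": [0.027, 0.042, 0], "rot": [0, 0, 0.092], "grip": 0}, {"dp": [0.027, 0.042, 0], "rot": [0, 0, 0.092], "grip": 0}, {"dp": [0.027, 0.042, 0], "rot": [0, 0, 0.092], "grip": 0}, {"dp": [0.027, 0.042, 0], "rot": [0, 0, 0.092], "grip": 0}, {"dp": [0.027, 0.042, 0], "rot": [0, 0, 0.092], "grip": 0}, {"dp": [0.027, 0.042, 0], "rot": [0, 0, 0.092], "grip": 0}, {"dp": [0.027, 0.042, 0], "rot": [0, 0, 0.092], "grip": 0}, {"dp": [0.027, 0.042, 0], "rot": [0, 0, 0.092], "grip": 0}, {"dp": [0.027, 0.042, 0], "rot": [0, 0, 0.092], "grip": 0}, {"dp": [0, 0, 0], "rot": [0, 0, 0], "grip": 0}]'

```text
clock: 2.22
tcp_pos: [0.6638, -0.0014, 0.3046]
orientation: [3.125, 0.298, -0.021]
contact_force: [0.4, -0.1, 0.1]
grip_width: 0.0
```

Run:
```python
from h import *
from scipy.spatial.transform import Rotation as R
o=get_obs();print(o['clock'],o['tcp_pos'],R.from_rotvec(o['orientation']).as_matrix().round(3),o['joints'].round(2))
```

```text
2.225 [ 0.66382509 -0.00141621  0.3045672 ] [[ 0.982  0.189 -0.013]
 [ 0.189 -0.982 -0.004]
 [-0.014  0.001 -1.   ]] [ 0.24  0.46 -0.48  1.46  0.21  1.29 -0.07]
```

Emit:
send_rows --motion '[{"dp": [0.015, 0.008, -0.03], "rot": [0, 0, 0.035], "grip": 0}, {"dp": [0.015, 0.008, -0.03], "rot": [0, 0, 0.035], "grip": 0}, {"dp": [0, 0, -0.04], "rot": [0, 0, 0], "grip": 0}, {"dp": [0, 0, -0.04], "rot": [0, 0, 0], "grip": 0}, {"dp": [0, 0, 0], "rot": [0, 0, 0], "grip": 0}]'

```text
clock: 2.85
tcp_pos: [0.6927, 0.0092, 0.1595]
orientation: [3.109, 0.399, -0.026]
contact_force: [1.0, 0.3, -0.8]
grip_width: 0.0001
```

Run:
```python
from h import *
grab('side','s1');grab('wrist','w1');grab('top','t1')
m=np.hstack([cv2.imread('pics/s1.png')[100:384,60:330],cv2.imread('pics/t1.png')[40:324,60:330]]);cv2.imwrite('pics/d.png',cv2.resize(m,None,fx=1.45,fy=1.45))
o=get_obs();print(o['tcp_pos'],o['orientation'])
```

```text
[0.69644455 0.01042221 0.16521088] [ 3.10946245  0.3993287  -0.01030444]
```

View pics/d.png

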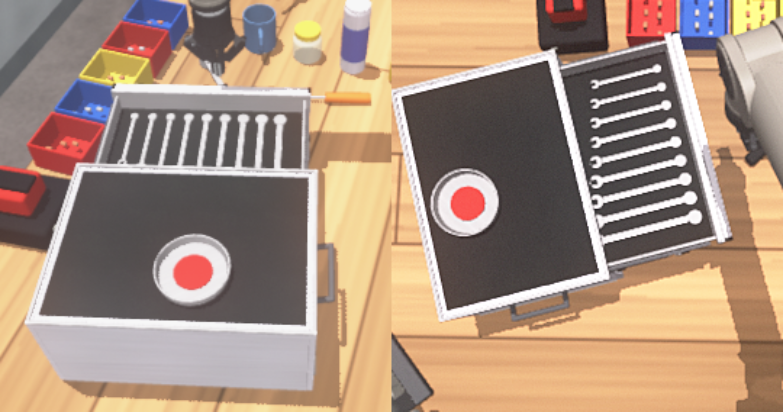

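The fingertip stands outside the pull, nearly centred, with a gap of about 60 mm. I'll close the gap and then push at moderate speed.

Emit:
send_rows --motion '[{"dp": [-0.004, 0.0145, 0], "rot": [0, 0, 0], "grip": 0}, {"dp": [-0.004, 0.0145, 0], "rot": [0, 0, 0], "grip": 0}, {"dp": [-0.003, 0.0116, 0], "rot": [0, 0, 0], "grip": 0}, {"dp": [-0.001, 0.005, 0], "rot": [0, 0, 0], "grip": 0}, {"dp": [-0.001, 0.005, 0], "rot": [0, 0, 0], "grip": 0}, {"dp": [-0.001, 0.005, 0], "rot": [0, 0, 0], "grip": 0}, {"dp": [-0.002, 0.008, 0], "rot": [0, 0, 0], "grip": 0}, {"dp": [-0.003, 0.0116, 0], "rot": [0, 0, 0], "grip": 0}, {"dp": [-0.003, 0.0116, 0], "rot": [0, 0, 0], "grip": 0}, {"dp": [-0.003, 0.0116, 0], "rot": [0, 0, 0], "grip": 0}]'

```text
clock: 4.25
tcp_pos: [0.6722, 0.1118, 0.1708]
orientation: [3.105, 0.392, 0.0]
contact_force: [-0.8, -3.6, 2.2]
grip_width: 0.0
```

Emit:
send_rows --motion '[{"dp": [-0.0035, 0.0116, -0.001], "rot": [0, 0, 0], "grip": 0}, {"dp": [-0.0035, 0.0116, -0.001], "rot": [0, 0, 0], "grip": 0}, {"dp": [-0.0035, 0.0116, -0.001], "rot": [0, 0, 0], "grip": 0}, {"dp": [-0.0035, 0.0116, -0.001], "rot": [0, 0, 0], "grip": 0}, {"dp": [-0.0035, 0.0116, -0.001], "rot": [0, 0, 0], "grip": 0}, {"dp": [-0.0035, 0.0116, -0.001], "rot": [0, 0, 0], "grip": 0}, {"dp": [-0.0035, 0.0116, -0.001], "rot": [0, 0, 0], "grip": 0}, {"dp": [-0.0035, 0.0116, -0.001], "rot": [0, 0, 0], "grip": 0}, {"dp": [-0.0035, 0.0116, -0.001], "rot": [0, 0, 0], "grip": 0}, {"dp": [-0.0035, 0.0116, -0.001], "rot": [0, 0, 0], "grip": 0}]'

```text
clock: 5.5
tcp_pos: [0.6358, 0.2375, 0.1611]
orientation: [3.107, 0.394, 0.005]
contact_force: [1.2, -2.3, 3.1]
grip_width: 0.0002
```

Emit:
send_rows --motion '[{"dp": [-0.0018, 0.007, 0], "rot": [0, 0, 0], "grip": 0}, {"dp": [-0.0015, 0.005, 0], "rot": [0, 0, 0], "grip": 0}, {"dp": [-0.001, 0.004, 0], "rot": [0, 0, 0], "grip": 0}, {"dp": [-0.001, 0.003, 0], "rot": [0, 0, 0], "grip": 0}, {"dp": [0, 0, 0], "rot": [0, 0, 0], "grip": 0}]'

```text
clock: 6.12
tcp_pos: [0.6293, 0.2593, 0.1605]
orientation: [3.107, 0.397, 0.004]
contact_force: [0.6, -0.5, -0.6]
grip_width: -0.0001
```

Run:
```python
from h import *
grab('top','t2');grab('wrist','w2')
m=np.hstack([cv2.imread('pics/t2.png')[50:270,100:300],cv2.resize(cv2.imread('pics/w2.png'),(293,220))]);cv2.imwrite('pics/e.png',cv2.resize(m,None,fx=1.6,fy=1.6))
o=get_obs();print(o['clock'],o['tcp_pos'],o['contact_force'])
```

```text
6.225 [0.62903898 0.25923714 0.16037056] [-0.71294262  0.46469222 -0.40467589]
```

View pics/e.png

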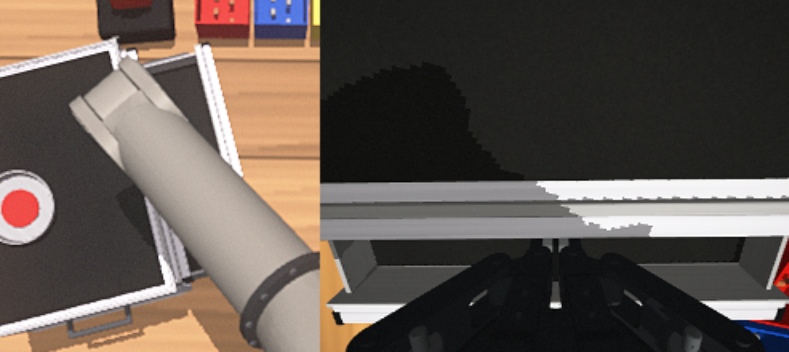

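The top drawer is nearly shut. The wrist view shows the chest edge, the drawer front and its pull against the fingers, with the middle drawer open below. About 10 mm remains, so I'll creep and watch the force.

Emit:
send_rows --motion '[{"dp": [-0.0007, 0.0025, 0], "rot": [0, 0, 0], "grip": 0}, {"dp": [-0.0007, 0.0025, 0], "rot": [0, 0, 0], "grip": 0}]'

```text
clock: 6.48
tcp_pos: [0.628, 0.2631, 0.1604]
orientation: [3.106, 0.394, 0.003]
contact_force: [1.5, -1.9, 1.8]
grip_width: 0.0001
```

Emit:
send_rows --motion '[{"dp": [-0.0005, 0.002, 0], "rot": [0, 0, 0], "grip": 0}]'

```text
clock: 6.6
tcp_pos: [0.6274, 0.2649, 0.1603]
orientation: [3.106, 0.394, 0.002]
contact_force: [-0.1, -3.1, 1.9]
grip_width: 0.0003
```

Emit:
send_rows --motion '[{"dp": [-0.0005, 0.0015, 0], "rot": [0, 0, 0], "grip": 0}]'

```text
clock: 6.72
tcp_pos: [0.6271, 0.2664, 0.1603]
orientation: [3.106, 0.394, 0.003]
contact_force: [0.4, -1.6, 0.1]
grip_width: 0.0001
```

Emit:
send_rows --motion '[{"dp": [-0.0005, 0.0015, 0], "rot": [0, 0, 0], "grip": 0}]'

```text
clock: 6.85
tcp_pos: [0.6266, 0.2679, 0.1603]
orientation: [3.106, 0.394, 0.003]
contact_force: [1.7, -2.5, 0.9]
grip_width: 0.0002
```

Emit:
send_rows --motion '[{"dp": [-0.0005, 0.0015, 0], "rot": [0, 0, 0], "grip": 0}]'

```text
clock: 6.98
tcp_pos: [0.6264, 0.2685, 0.1603]
orientation: [3.104, 0.393, 0.003]
contact_force: [2.3, -6.1, 2.5]
grip_width: 0.0002
```

Run:
```python
from h import *
f=grab('wrist','w3')
i=cv2.imread('pics/w3.png')[180:384];cv2.imwrite('pics/f.png',cv2.resize(i,None,fx=1.56,fy=1.56))
o=get_obs();print(o['clock'],o['tcp_pos'],o['contact_force'])
# predicted front plane of chest top edge and flush front
fm=np.array([.62,.2935]);
print('dist TCP out of front plane',(fm-o['tcp_pos'][:2])@np.array([-.256,.967]))
```

```text
7.025 [0.62646034 0.26848374 0.16037437] [ 2.34587506 -4.31815215  1.17439812]
dist TCP out of front plane 0.025844573323507602
```

View pics/f.png

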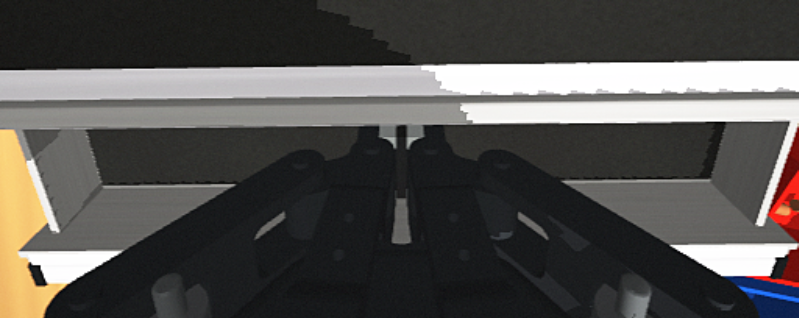

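The rims now meet with no gap. Progress stalled and force rose to about 6 N at 25.8 mm from the front plane, where 25 was expected, so the drawer is home. In the crop, the middle drawer's inner front face runs from about row 185 (floor) to about row 248 (lip). Next I'll cast those rows.

Run:
```python
from h import *
f=load('w3');fm=np.array([.62,.2935]);x=np.array([-.256,.967]);y=np.array([.967,.256])
print('cam',-np.array(f['R']).T@f['t'])
for n,u,v,z in [('floor',200,186,.096),('floorR',700,180,.096),('lipL',25,248,.141),('lipR',790,238,.141),('lip?L',55,230,.141),('lip?R',762,225,.141),('toppull',300,127,.187),('rim',300,68,.213)]:
    p=atz(f,u/1.56,180+v/1.56,z)[:2]; print(n,p.round(4),'out',((fm-p)@x).round(4),'lat',((p-fm)@y).round(4))
i=cv2.cvtColor(f['img'],cv2.COLOR_RGB2GRAY)
for c in(70,120,440):print(c,i[285:384,c][:80].tolist())
```

```text
cam [0.60539765 0.3480258  0.30170318]
floor [0.5327 0.1464] out 0.1199 lat -0.1221
floorR [0.8231 0.2254] out 0.1179 lat 0.1789
lipL [0.4675 0.1303] out 0.1188 lat -0.1893
lipR [0.8357 0.2313] out 0.1154 lat 0.1927
lip?L [0.4821 0.146 ] out 0.1073 lat -0.1711
lip?R [0.8179 0.2352] out 0.107 lat 0.1764
toppull [0.5934 0.2667] out 0.0191 lat -0.0325
rim [0.5934 0.301 ] out -0.014 lat -0.0238
70 [46, 47, 50, 48, 45, 48, 52, 45, 46, 46, 50, 49, 13, 42, 162, 138, 94, 101, 100, 99, 99, 99, 99, 103, 104, 97, 98, 99, 103, 102, 104, 101, 99, 102, 98, 103, 102, 101, 99, 101, 100, 103, 100, 98, 99, 99, 101, 99, 99, 102, 100, 96, 103, 101, 87, 136, 255, 252, 255, 255, 255, 100, 2, 19, 24, 22, 25, 22, 23, 27, 24, 21, 23, 24, 22, 22, 25, 21, 23, 22]
120 [46, 46, 49, 44, 47, 47, 46, 45, 47, 50, 45, 46, 6, 126, 157, 111, 100, 107, 104, 106, 101, 105, 103, 105, 102, 100, 100, 102, 103, 105, 110, 83, 14, 24, 25, 22, 25, 25, 26, 21, 27, 26, 25, 27, 24, 23, 25, 24, 23, 27, 23, 28, 22, 24, 27, 26, 27, 24, 25, 23, 24, 31, 25, 25, 30, 25, 28, 29, 25, 28, 27, 27, 29, 26, 29, 27, 29, 26, 26, 27]
440 [48, 46, 50, 49, 49, 43, 47, 53, 14, 42, 158, 141, 97, 103, 102, 102, 103, 101, 99, 100, 103, 102, 102, 99, 102, 103, 100, 100, 102, 100, 100, 101, 100, 101, 102, 99, 101, 102, 102, 99, 97, 101, 103, 98, 97, 99, 98, 97, 98, 101, 91, 74, 255, 254, 255, 255, 255, 255, 255, 0, 10, 21, 25, 25, 23, 26, 24, 26, 21, 26, 22, 23, 27, 27, 22, 26, 25, 23, 24, 25]
```

The lip's inner face is about 116–118 mm out from the front plane, from the floor and lip rays, so the drawer is open about 130 mm. That lies within the stated 105–145 mm. I'll back off to 85 mm out and lower the fingertips behind the lip.

Emit:
send_rows --motion '[{"dp": [0.002, -0.008, 0], "rot": [0, 0, 0], "grip": 0}, {"dp": [0.005, -0.0175, 0], "rot": [0, 0, 0], "grip": 0}, {"dp": [0.005, -0.0175, 0], "rot": [0, 0, 0], "grip": 0}, {"dp": [0.003, -0.012, 0], "rot": [0, 0, 0], "grip": 0}, {"dp": [0, 0, 0], "rot": [0, 0, 0], "grip": 0}]'

```text
clock: 7.65
tcp_pos: [0.6413, 0.2103, 0.1597]
orientation: [3.106, 0.392, 0.0]
contact_force: [-0.1, 0.4, 0.1]
grip_width: -0.0001
```

Run:
```python
from h import *
f=grab('wrist','w4');o=get_obs();fm=np.array([.62,.2935]);x=np.array([-.256,.967]);y=np.array([.967,.256])
print(o['tcp_pos'],o['contact_force'],'out',(fm-o['tcp_pos'][:2])@x,'lat',(o['tcp_pos'][:2]-fm)@y)
i=cv2.imread('pics/w4.png');cv2.imwrite('pics/g.png',cv2.resize(i,(800,600)))
```

```text
[0.64102045 0.21119614 0.15969165] [-0.62259067 -0.17231399 -0.71228349] out 0.08496906621392873 lat -0.0007430110558938443
```

View pics/g.png

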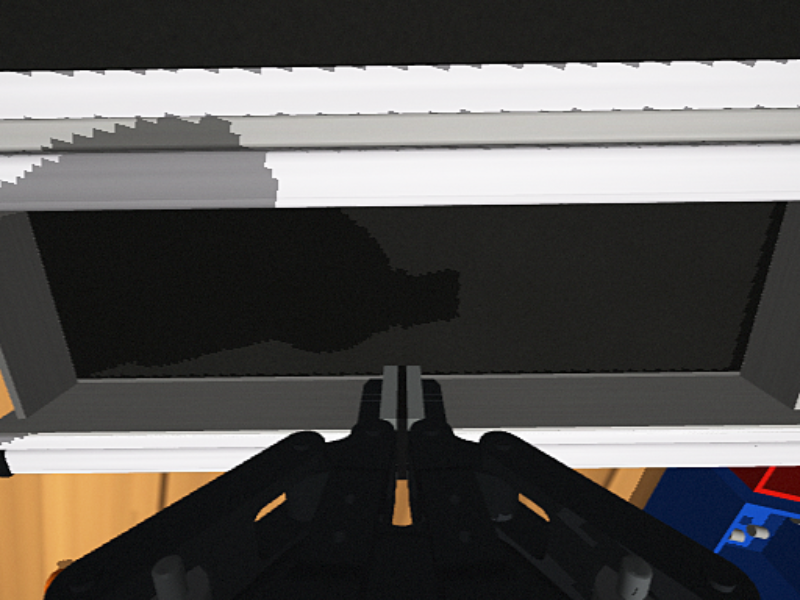

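The wrist view shows the finger pads at (403,380) over the empty floor between the top pull (rows 150–207) and the middle lip (about row 430). I'll check these by ray.

Run:
```python
from h import *
f=load('w4');fm=np.array([.62,.2935]);x=np.array([-.256,.967])
print('cam out',(fm+(np.array(f['R']).T@f['t'])[:2])@x)
for n,v,z in [('rim back',68,.213),('rim front',113,.213),('front top',113,.195),('front',149,.195),('pulledge',206,.187),('pulledge',206,.193),('floor',377,.096),('lip',432,.141)]:
    print(n,((fm-atz(f,256,v*.64,z)[:2])@x).round(4))
```

```text
cam out 0.003970868471038652
rim back -0.0117
rim front -0.004
front top -0.0057
front 0.0022
pulledge 0.0163
pulledge 0.0157
floor 0.1188
lip 0.1217
```

The rim and the pull show an 8 mm band between them, so I'm not certain the drawer is fully flush. I'll look closer before moving on.

Run:
```python
from h import *
grab('top','t5');grab('side','s5')
R=lambda i,s:cv2.resize(i,s,interpolation=cv2.INTER_CUBIC)
t=cv2.imread('pics/t5.png');s=cv2.imread('pics/s5.png');w=cv2.imread('pics/w4.png')
m=np.vstack([np.hstack([R(t[60:130,150:230],(400,350)),R(t[200:270,180:260],(400,350))]),np.hstack([R(s[200:240,100:180],(400,200)),R(s[200:240,210:290],(400,200))])])
cv2.imwrite('pics/hh.png',m)
g=cv2.cvtColor(w,cv2.COLOR_BGR2GRAY);print(g[36:136,350].tolist())
```

```text
[25, 33, 34, 2, 57, 136, 255, 242, 241, 240, 242, 242, 243, 242, 242, 243, 242, 240, 240, 238, 238, 236, 237, 237, 238, 237, 237, 238, 240, 239, 239, 238, 241, 245, 255, 72, 176, 184, 200, 202, 196, 200, 199, 198, 198, 198, 195, 198, 197, 197, 197, 199, 207, 193, 172, 136, 62, 64, 118, 151, 233, 229, 232, 236, 240, 242, 244, 243, 243, 244, 245, 245, 245, 245, 245, 245, 244, 244, 244, 244, 244, 244, 243, 243, 243, 243, 242, 245, 231, 236, 239, 238, 243, 234, 130, 15, 27, 30, 33, 31]
```

View pics/hh.png

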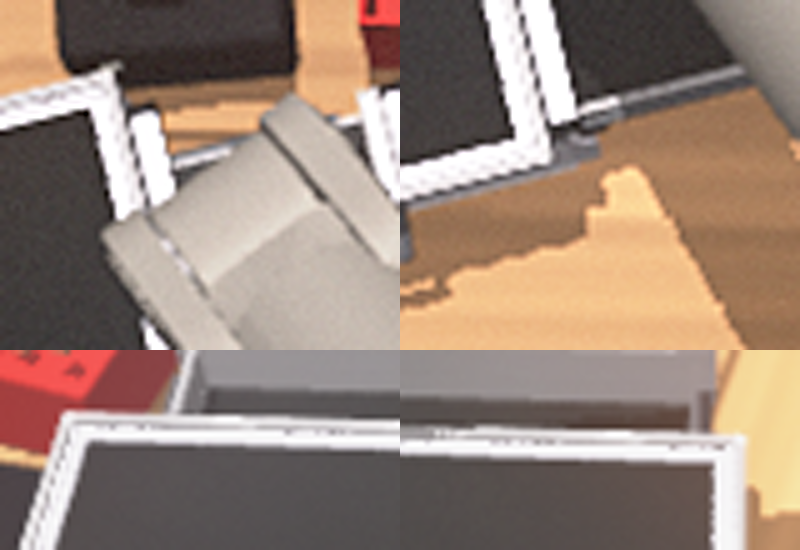

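Run:
```python
from h import *
f=load('t5');fm=np.array([.62,.2935]);x=np.array([-.256,.967])
g=cv2.cvtColor(f['img'],cv2.COLOR_RGB2GRAY)
for v in (205,212,218):
    print(g[v,198:220].tolist())
for n,u,v,z in [('rim',205.4,212,.213),('pull',211.8,212,.187)]:print(n,((fm-atz(f,u,v,z)[:2])@x).round(4))
# same reading of pull at t0 gave out .222
for o in (.0,.014,.02):
    for z in(.187,.195,.213):
        p=atz(f,205.4,212,.213);q=p[:2]-x*(o-((fm-p[:2])@x)); print(o,z,np.round(proj(f,[*q,z]),1))
```

```text
[254, 255, 255, 254, 247, 222, 126, 221, 255, 255, 255, 255, 251, 102, 46, 45, 57, 50, 52, 56, 53, 55]
[45, 172, 255, 255, 254, 235, 249, 225, 87, 231, 255, 255, 255, 255, 255, 53, 59, 58, 46, 54, 51, 52]
[62, 51, 112, 255, 255, 255, 254, 240, 231, 178, 219, 255, 255, 255, 255, 254, 175, 59, 64, 62, 58, 60]
rim 0.0009
pull 0.013
0.0 0.187 [206.7 212.5]
0.0 0.195 [206.2 212.4]
0.0 0.213 [205.1 212.1]
0.014 0.187 [212.  211.2]
0.014 0.195 [211.5 211. ]
0.014 0.213 [210.5 210.7]
0.02 0.187 [214.3 210.6]
0.02 0.195 [213.8 210.5]
0.02 0.213 [212.8 210.1]
```

The top view puts the pull's edge 13–15 mm from the front plane, where 14 means shut. That agrees with the stall I felt, so the top drawer is home. I'll lower the fingertips behind the lip and approach it.

Emit:
send_rows --motion '[{"dp": [0, 0, -0.02], "rot": [0, 0, 0], "grip": 0}, {"dp": [0, 0, -0.02], "rot": [0, 0, 0], "grip": 0}, {"dp": [0, 0, -0.004], "rot": [0, 0, 0], "grip": 0}, {"dp": [0.002, -0.008, 0], "rot": [0, 0, 0], "grip": 0}, {"dp": [0.001, -0.005, 0], "rot": [0, 0, 0], "grip": 0}, {"dp": [0.001, -0.004, 0], "rot": [0, 0, 0], "grip": 0}, {"dp": [0.001, -0.004, 0], "rot": [0, 0, 0], "grip": 0}]'

```text
clock: 8.68
tcp_pos: [0.6447, 0.1927, 0.1123]
orientation: [3.107, 0.402, -0.001]
contact_force: [0.2, 0.1, -0.1]
grip_width: -0.0
```

Emit:
send_rows --motion '[{"dp": [0.001, -0.004, 0], "rot": [0, 0, 0], "grip": 0}, {"dp": [0.001, -0.004, 0], "rot": [0, 0, 0], "grip": 0}, {"dp": [0.0013, -0.005, 0], "rot": [0, 0, 0], "grip": 0}, {"dp": [0.0016, -0.006, 0], "rot": [0, 0, 0], "grip": 0}, {"dp": [0.002, -0.0075, 0], "rot": [0, 0, 0], "grip": 0}, {"dp": [0.0024, -0.009, 0], "rot": [0, 0, 0], "grip": 0}, {"dp": [0.0024, -0.009, 0], "rot": [0, 0, 0], "grip": 0}, {"dp": [0.0024, -0.009, 0], "rot": [0, 0, 0], "grip": 0}]'

```text
clock: 9.68
tcp_pos: [0.6592, 0.1394, 0.1127]
orientation: [3.111, 0.407, 0.001]
contact_force: [0.3, 2.0, -1.3]
grip_width: -0.0001
```

Emit:
send_rows --motion '[{"dp": [0.0024, -0.009, 0], "rot": [0, 0, 0], "grip": 0}, {"dp": [0.0022, -0.008, 0], "rot": [0, 0, 0], "grip": 0}, {"dp": [0.0018, -0.007, 0], "rot": [0, 0, 0], "grip": 0}, {"dp": [0.0015, -0.0055, 0], "rot": [0, 0, 0], "grip": 0}, {"dp": [0.001, -0.004, 0], "rot": [0, 0, 0], "grip": 0}, {"dp": [0.0008, -0.003, 0], "rot": [0, 0, 0], "grip": 0}]'

```text
clock: 10.42
tcp_pos: [0.6701, 0.099, 0.1127]
orientation: [3.111, 0.405, 0.002]
contact_force: [0.8, 3.0, -1.6]
grip_width: -0.0002
```

Emit:
send_rows --motion '[{"dp": [0.0007, -0.0025, 0], "rot": [0, 0, 0], "grip": 0}]'

```text
clock: 10.55
tcp_pos: [0.6708, 0.0965, 0.1128]
orientation: [3.111, 0.405, 0.002]
contact_force: [0.1, 2.9, -1.7]
grip_width: -0.0003
```

Emit:
send_rows --motion '[{"dp": [0.0005, -0.002, 0], "rot": [0, 0, 0], "grip": 0}]'

```text
clock: 10.68
tcp_pos: [0.6713, 0.0945, 0.1127]
orientation: [3.111, 0.406, 0.001]
contact_force: [-0.5, 1.6, -2.3]
grip_width: 0.0
```

Emit:
send_rows --motion '[{"dp": [0.0004, -0.0015, 0], "rot": [0, 0, 0], "grip": 0}]'

```text
clock: 10.8
tcp_pos: [0.6717, 0.0931, 0.1128]
orientation: [3.111, 0.406, 0.002]
contact_force: [0.9, 1.4, -2.0]
grip_width: -0.0001
```

Emit:
send_rows --motion '[{"dp": [0.0004, -0.0015, 0], "rot": [0, 0, 0], "grip": 0}]'

```text
clock: 10.92
tcp_pos: [0.6719, 0.0924, 0.1128]
orientation: [3.112, 0.407, 0.001]
contact_force: [-0.0, 7.0, -1.7]
grip_width: 0.0001
```

Emit:
send_rows --motion '[{"dp": [0.0004, -0.0015, 0], "rot": [0, 0, 0], "grip": 0}]'

```text
clock: 11.05
tcp_pos: [0.6718, 0.0925, 0.1128]
orientation: [3.114, 0.409, 0.001]
contact_force: [-1.1, 6.0, -1.4]
grip_width: -0.0001
```

It stalled at the predicted stop with about 7 N, as at the other stop. I'll release the lip, lift, and retreat to where the arm does not block the view.

Emit:
send_rows --motion '[{"dp": [-0.002, 0.006, 0], "rot": [0, 0, 0], "grip": 0}, {"dp": [-0.002, 0.009, 0], "rot": [0, 0, 0], "grip": 0}, {"dp": [0, 0, 0.02], "rot": [0, 0, 0], "grip": 0}, {"dp": [0, 0, 0.04], "rot": [0, 0, 0], "grip": 0}, {"dp": [0, 0, 0.05], "rot": [0, 0, 0], "grip": 0}, {"dp": [0, 0, 0.05], "rot": [0, 0, 0], "grip": 0}, {"dp": [0, 0, 0.04], "rot": [0, 0, 0], "grip": 0}, {"dp": [-0.01, -0.04, 0], "rot": [0, 0, 0], "grip": 0}, {"dp": [-0.01, -0.05, 0], "rot": [0, 0, 0], "grip": 0}, {"dp": [-0.01, -0.05, 0], "rot": [0, 0, 0], "grip": 0}, {"dp": [-0.01, -0.05, 0], "rot": [0, 0, 0], "grip": 0}, {"dp": [-0.01, -0.05, 0], "rot": [0, 0, 0], "grip": 0}, {"dp": [-0.01, -0.05, 0], "rot": [0, 0, 0], "grip": 0}, {"dp": [-0.01, -0.04, 0], "rot": [0, 0, 0], "grip": 0}, {"dp": [0, 0, 0], "rot": [0, 0, 0], "grip": 0}]'

```text
clock: 12.92
tcp_pos: [0.592, -0.2378, 0.3421]
orientation: [3.1, 0.402, 0.026]
contact_force: [1.0, 0.6, 0.4]
grip_width: 0.0002
```

Run:
```python
from h import *
t=grab('top','t6');s=grab('side','s6');o=get_obs();print(o['clock'],o['tcp_pos'],o['contact_force'])
m=np.hstack([cv2.imread('pics/t6.png')[40:324,50:340],cv2.imread('pics/s6.png')[60:344,40:300]]);cv2.imwrite('pics/k.png',cv2.resize(m,None,fx=1.45,fy=1.45))
```

```text
13.025 [ 0.59363715 -0.23291179  0.34216674] [ 0.10340238 -0.0792098  -0.16839368]
```

View pics/k.png

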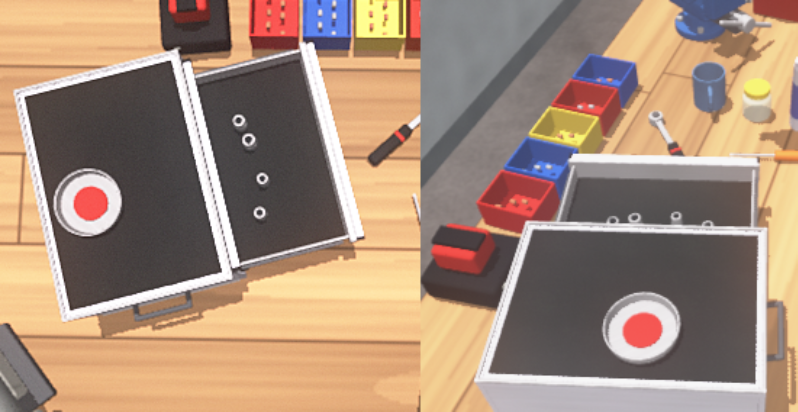

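Top drawer shut, middle drawer out with all four sockets upright at (239,121), (249,140), (262,179) and (260,213). The dish, ratchet and other items are unmoved. One last numeric check.

Run:
```python
from h import *
f=load('t6');fm=np.array([.62,.2935]);x=np.array([-.256,.967])
g=cv2.cvtColor(f['img'],cv2.COLOR_RGB2GRAY)
v=137
r=g[v].astype(int);print(r[185:215].tolist(),r[272:295].tolist())
def cross(lo,hi,th=150):
    idx=[u for u in range(lo,hi) if r[u]>th];return idx[-1]+.5
for n,lo,hi,z in [('top pull edge',185,215,.190),('mid pull edge',270,288,.133),('mid pull',270,288,.141)]:
    u=cross(lo,hi);print(n,u,((fm-atz(f,u,v,z)[:2])@x).round(4))
```

```text
[247, 251, 225, 97, 249, 255, 255, 255, 255, 255, 65, 64, 71, 68, 72, 73, 72, 69, 70, 74, 71, 73, 70, 72, 72, 67, 68, 67, 69, 68] [118, 147, 254, 255, 255, 255, 247, 254, 255, 255, 255, 254, 179, 199, 200, 197, 198, 198, 195, 201, 199, 201, 195]
top pull edge 194.5 0.0148
mid pull edge 287.5 0.2551
mid pull 287.5 0.2543
```

The top pull edge is 14.8 mm out, where 14 means shut. The printed 0.255 for the middle drawer ran onto bright bench wood. Its true edge at pixel column 283.5 gives about 0.246, against 0.244 at the stop. Both agree within calibration, so I'm handing in.

```bash
python3 -c "
from bench import hand_in,get_obs
print(get_obs()['clock'],hand_in())"
```

```text
the job is handed in; nothing more can be done
13.025 None
```

The top drawer is pushed home, the middle drawer is drawn out to its stop and left open, and the job is handed in at 13.0 s. I used closed fingertips throughout: first pushing on the middle of the top pull, then hooking behind the middle drawer's lip. I crept onto both stops, and the highest force I read at either was about 7 N.

Last checks:
- **Top drawer:** its pull edge measured 14.8 mm from the chest front, where 14 means shut. An earlier wrist view had shown a puzzling 8 mm band between rim and pull. The top camera and the stall I felt both said the drawer was shut, so I carried on.
- **Middle drawer:** its pull edge measured about 246 mm out, where 244 means at the stop. My script first printed 255 mm because its edge search ran onto bright bench wood. I corrected it from the pixel values.
- **Everything else:** the four sockets stand upright. The dish, bench items and chest look unmoved, and the arm stands clear. I did not check the bottom drawer separately, but the tool never went near it.

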